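# Set the jack foot of the appliance stand on its load pad

## Task

Slide the yellow load pad under the raised jack foot at the front of the appliance stand so that it is centred beneath it, let go of it, then crank the jack's red knob clockwise until the foot bears firmly on the pad. Feel for the crank getting clearly heavier: stop when it takes about one and a half times its free-running effort, never force it to double, and let go. Leave the bottle, the jar and the peg tub where they are.

Things in the scene. Friction and masses are not known exactly. Their poses are not given: they have to be found in the camera images.
- stand: Fixed grey stand with a low white warming drawer (front 250 mm along +x from the origin, 420 wide, 300 deep, top 230 mm high). A 40 mm wide beam, 80-114 mm high, joins it to the jack: tube 42 mm thick from 78 mm up, gear head 66 x 56 mm up to 152 mm; below 78 mm only leg and foot. Origin: on the bench under the jack's vertical axis; x from jack to drawer, z up.
- jack_axis (a point): Point on the jack's vertical axis, 152 mm above the bench. The crank turns about it, drags 0.63 N m running free (9 N along the knob's path while it moves; a held knob can read less), and each further newton there means about 16 N under the foot. Right: 12 to 16 N in all; over 17 N is over-wound. Foot rubber is stiff: first touch to over-wound is 0.6 rad.
- crank (a joint): Crank angle (rad), growing clockwise seen from above; at 0 the crank arm points along the stand's +x, at q along the stand's yaw minus q. Range -0.1 to 15.2, several turns; starts at 3.5 to 6.7. One turn clockwise lowers the leg 28 mm. It stays where it is left, also under load.
- knob_mid (a point): Middle of the red crank knob: upright, 25 mm thick, 54 mm tall, reaching from 166 to 220 mm above the bench, this point at 196 mm; 70 mm from the jack axis. It spins freely on its pin, so a gripper can hold it without turning while it leads it round. The flat steel crank arm lies below it (up to 164 mm).
- leg: The jack's steel inner leg (29 mm thick) with the dark round foot (58 mm across) at its end. Origin: on the jack axis at the lower end of the leg tube, z up. The foot is screwed in by hand: its sole is 20 to 32 mm below the origin, different each time; at the start it is 36 to 63 mm above the bench.
- pad: Loose yellow load pad, about 0.6 kg: plate 100 (x) x 90 (y) x 16 mm with dark rubber top, and along -x a 30 mm wide, 12 mm thick tongue that ends 160 mm from the origin with an upright grip fin. Origin: underside of the plate, at its centre; z up.
- pad_fin (a point): Point in the pad's grip fin, 135 mm from the plate centre along the pad's -x and 45 mm above the pad's underside; the fin is 40 mm long (pad x), 16 mm thick (pad y) and its top is 60 mm above the underside.
- softener: Bystander: blue bottle, 68 mm across, 190 mm tall; origin at the centre of its underside.
- jar: Bystander: glass jar with green cap, 64 mm across, 85 mm tall; origin at the centre of its underside.
- peg_tub: Bystander: open red plastic tub 80 x 110 x 60 mm; origin at the centre of its underside.
Not all that is in view belongs to the job. Several things have the shape of the pad; the one meant has the colours described above.

How it is judged (in metres and radians):
On the way, in this order (a step that is already met when the one before it is completed fails the run):
1. the pad lies flat and let go, its plate centred within 20 mm of the jack axis, the foot not yet on it (horizontal distance between pad and jack_axis below 0.02 m and height (world z) of pad below 0.004 m and angle between pad's own z axis and vertical below 0.05 rad and contact force between the fingers and pad below 0.1 N and contact force between leg and pad below 1 N), for 0.2 s.
2. the foot bears on the pad with at least 40 N (contact force between leg and pad above 40 N), for 0.2 s.
At the end, for the whole second after the job is handed in: The pad lies flat and still, its plate centre within 20 mm of the jack axis, and the jack foot presses on it with 40 to 130 N after the robot has let go; the bottle, jar and peg tub are within 20 mm of where they stood (contact force between leg and pad between 40 and 130 N and horizontal distance between pad and jack_axis below 0.02 m and angle between pad's own z axis and vertical below 0.05 rad and linear speed of pad below 0.01 m/s); the robot touches nothing.
It fails at once if the jack is over-wound: the foot presses on the pad with more than 130 N (contact force between leg and pad above 130 N).
It fails at once if the bottle, jar or peg tub is moved more than 20 mm (distance of any of softener, jar, peg_tub from where it was at the start of the episode above 0.02 m).
It also fails if it takes over 72 s, if anything falls off the work surface, if the arm or the gripper's body presses on something with over 40 N, if the wrist force passes 120 N, or if a joint passes its speed limit or range.

## Robot

A 6-joint arm with a two-finger parallel gripper is mounted at the origin on the work surface. World frame = base frame: x ahead of the robot, y to its left, z up, the work surface at z = 0. Lengths are in m, angles in degrees, forces in N, time in s.
With the tool pointing down it reaches from about 0.25 to 0.8 m from the base axis. Payload 8.5 kg.
Tool frame: the origin (TCP) lies on the centre line of the jaws, within the pads' length; the fingertips stand 17 mm ahead of it and the grasp point (between the pads) lies 2 mm behind it; z points along the fingers, y is the line along which they close (so a half turn about z gives the same grasp; the last joint's range is limited). The gripper opens to 85 mm and grips with 20 to 120 N. Pads are 22 mm wide; open, the fingers measure 114 mm over their backs; the gripper's body (76 mm by 85 mm) begins 54 mm behind the grasp point. The pads swing forward as they close: fully open they stand 13 mm farther back than shut.
Start: joints at [-71.677, 13.648, -0.773, 75.585, 0, 90], TCP at [0.165, -0.498, 0.248] pointing down, gripper open.
Joint ranges: [-152.45, 152.45], [-59.26, 108.67], [-65.41, 83.53], [-104.44, 129.93], [-82.83, 76.93], [-180, 180]. Speed limits (degrees/s): [127.2, 127.2, 159.86, 180, 180, 180].

## Interface

Orientations are given as [roll, pitch, yaw] about the fixed x, y, z axes, in that order (R = Rz(yaw) Ry(pitch) Rx(roll)).
In Python, from rig import env gives the robot as it stands.
- The arm moves only by the tool apply_moves, never from a script. Its argument "plan" is a list that holds one entry, the list of rows, each a list of 7 numbers: the shift along the tool's x, y, z in m, then the turn, a rotation vector about the tool's x, y, z in degrees, then the opening, from 0 (shut) to 1 (fully open). In form: [[[dx, dy, dz, wx, wy, wz, jaw], ...]]. A call has exactly 8 rows; each row shifts and turns the commanded pose from where the row before left it, along the tool's axes as they then stand; what a row does not reach is not made up. A row lasts 1/10 s, in which the tool goes at most 50 mm and 8.59 degrees, less where a joint would pass 70% of its speed; a pose out of reach is approached as far as the arm can. A call with a gripper value outside its range is refused whole. The fingers move at their own pace and stop on an object; "newtons" is the grip in N (left out, the last holds). Time passes only in rows, so rows that do not move let the fingers close, or fill a call up. It gives the time, the measured TCP pose, the force, the opening and the grip force at its end, in the units of the state.
- env.get_obs(): the state, without advancing time (a new reading comes with each control period).
- env.get_image(name): name is "scene" or "top" or "wrist"; returns a dict with "color" (384x512x3 uint8, red, green, blue), "K" (3x3 intrinsics, pixels), "origin" and "orientation" of the camera in the world. Camera axes: x right, y up, looking along -z (the intrinsics and any distortion apply to the point x, -y, -z); pixel columns grow to the right and rows downward; lengths in m; the calibration is good to about 2 mm. The wrist camera is an equidistant fisheye: a pixel r from the principal point sees the ray r / f radians off the axis. A picture is of the moment at which its call begins. There is no depth.
- env.hand_in(): hands the job in; it is judged then, once.
Trained networks look in a picture, given as the dict that the camera call returned (one of the last four; its "shot" number tells which), for a name from the list of things; names that differ only in an ending like _2 or _b are one class to them, and where a whole thing is asked for, a point or a joint stands for the part that bears it (a point fixed in the world has none). Each returns a list of dicts, best first, with "p" (0 to 1); they miss things now and then, are a little off and sometimes report something else, mostly with a low value. They report only what shows in the picture. A call takes as long as a camera call. They do not tell look-alikes from the thing itself.
- env.look_for(picture, label): "extent" ([left, top, width, height] in pixels, round what is visible of it).
- env.tip_of(picture, label): "location" ([column, row] in pixels: a listed point, or the origin of a listed thing).
The state is a dict: "time_s": time; "q": joint angles; "joint_vel": joint speeds; "joint_efforts": joint torques, N m; "tool_pos": TCP position; "tcp_rot": TCP orientation; "contact_force": force on the tool from outside, world axes, zero at the start; "torque": the same for the moment, N m; "grip_width": finger opening in m; "grasp_force": force on a finger pad.
Only numpy, scipy, OpenCV 4.12 (cv2) and the standard library are available. Lean on these libraries where they do the work, as an engineer would, in place of code of your own. Each camera call takes 0.05 s, during which the arm holds its last target. There are 200 camera calls.

## Working session

There is one attempt and no reset: what is moved stays moved. The work goes in short steps, Python scripts to look and compute and a tool call to move; the robot and the scene stay as the last step left them, time stands still between calls to the robot, and variables do not carry over. Pictures are saved under pics/ and viewed, at most 10 in all, crops included, and the job is handed in when it is done.

Besides the shell and the picture viewer there is one more tool, called after ">>>" by a JSON object that holds its "name" and its "arguments", one argument or row to a line. apply_moves: Moves the arm, as the interface text tells. Its arguments: {"type":"object","properties":{"plan":{"type":"array"},"newtons":{"type":"number"}},"required":["plan"]}

```bash
mkdir -p pics; ls; cat > h.py <<'E'
import numpy as np, cv2
from scipy.spatial.transform import Rotation as R
from rig import env
def rot(o):
    o=np.array(o,float)
    if o.shape==(3,3): return o
    if o.shape==(4,): return R.from_quat(o).as_matrix()
    return R.from_euler('xyz',o,degrees=True).as_matrix()
def ray(im,px,fish=False):
    K=np.array(im["K"]);x=(px[0]-K[0,2])/K[0,0];y=(px[1]-K[1,2])/K[1,1]
    if fish:
        r=np.hypot(x,y);s=np.sin(r)/max(r,1e-9);d=np.array([x*s,-y*s,-np.cos(r)])
    else: d=np.array([x,-y,-1.])
    return np.array(im["origin"]),rot(im["orientation"])@d
def atz(im,px,z,fish=False):
    o,d=ray(im,px,fish);return o+d*(z-o[2])/d[2]
def proj(im,P):
    K=np.array(im["K"]);p=rot(im["orientation"]).T@(np.array(P)-im["origin"]);return K[0,0]*p[0]/-p[2]+K[0,2],K[1,2]-K[1,1]*p[1]/-p[2]
def save(im,n): cv2.imwrite(f"pics/{n}.png",im["color"][:,:,::-1])
E
python3 - <<'E'
from h import *
print(env.get_obs())
for n in("scene","top"):
    im=env.get_image(n);save(im,n+"0");print(n,im["K"],im["origin"],im["orientation"])
    for l in("pad","pad_fin","jack_axis","knob_mid","leg","stand","softener","jar","peg_tub"):
        print(l,[(np.round(d["location"],1).tolist(),round(d["p"],2)) for d in env.tip_of(im,l)][:4])
E
```

```text
pics
{'time_s': 0.0, 'q': array([-7.16769249e+01,  1.36795404e+01, -8.18307901e-01,  7.55838804e+01,
        3.27270810e-04,  9.00008463e+01]), 'joint_vel': array([ 0.02462287,  0.08996586, -0.04052289,  0.05821532,  0.02249073,
       -0.02866874]), 'joint_efforts': array([-2.45937088e-03, -5.38778579e+01,  3.46442628e+01,  1.83745462e-02,
       -2.47651024e-04, -2.64853219e-05]), 'tool_pos': array([ 0.16492206, -0.49800011,  0.2476813 ]), 'tcp_rot': array([-1.79918271e+02, -3.26063344e-04,  1.83222284e+01]), 'contact_force': array([-0.24336181,  0.52069178,  0.24040576]), 'torque': array([-0.04206085, -0.00557214,  0.02133302]), 'grasp_force': 0.0, 'grip_width': 0.08544385198613165}
scene [[373.10490199   0.         260.06627751]
 [  0.         373.10490199 198.67967637]
 [  0.           0.           1.        ]] [ 1.09020795 -0.26692117  1.18406705] [29.00596528  0.75649249 60.37600893]
pad [([139.0, 220.4], 0.91), ([189.6, 232.7], 0.87), ([320.4, 216.6], 0.71), ([183.0, 323.4], 0.67)]
pad_fin [([225.1, 320.4], 0.83), ([117.7, 190.3], 0.75), ([302.9, 180.3], 0.68), ([149.1, 250.3
[... 193 characters left out ...]
, 0.64)]
peg_tub [([232.9, 179.3], 0.85), ([189.1, 233.7], 0.55)]
top [[488.08539091   0.         254.05847476]
 [  0.         488.08539091 192.87662431]
 [  0.           0.           1.        ]] [0.41378403 0.00680058 1.50250854] [  6.09716886   1.10059466 -90.79548695]
pad [([202.3, 158.4], 0.96), ([387.3, 126.4], 0.7), ([344.4, 215.8], 0.64), ([391.3, 255.3], 0.61)]
pad_fin [([346.7, 108.1], 0.84), ([390.6, 205.5], 0.83), ([402.0, 304.4], 0.7), ([193.8, 199.0], 0.57)]
jack_axis [([265.2, 174.6], 0.76), ([131.8, 246.4], 0.7)]
knob_mid [([255.6, 156.8], 0.65)]
leg []
stand [([269.1, 185.3], 0.58)]
softener [([133.2, 243.8], 0.7)]
jar [([178.8, 243.4], 0.9)]
peg_tub [([270.5, 250.3], 0.58)]
```

View pics/scene0.png

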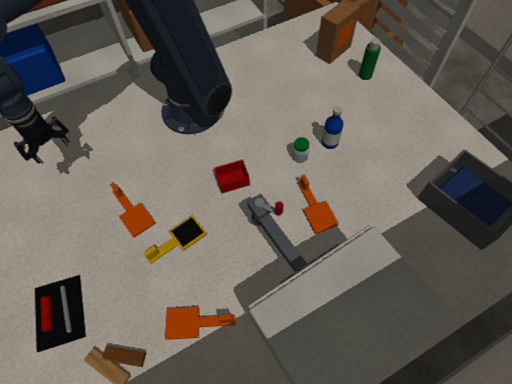

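View pics/top0.png

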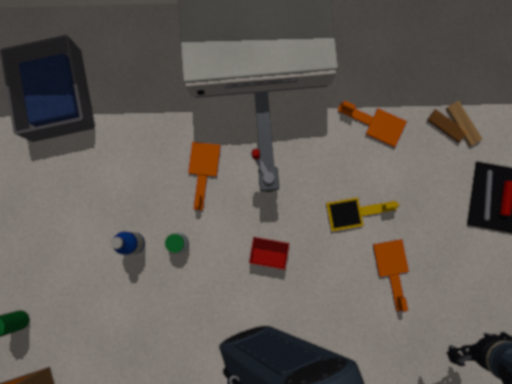

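The yellow pad is at top (344,215) with its fin near (392,206). The jack head is at about (268,180), the knob at (256,154), and the tub (270,253) stands on the robot side.

```bash
cat >> h.py <<'E'
def tri(a,pa,b,pb):
    o1,d1=ray(a,pa);o2,d2=ray(b,pb);d1/=np.linalg.norm(d1);d2/=np.linalg.norm(d2)
    s=np.linalg.lstsq(np.c_[d1,-d2],o2-o1,rcond=None)[0];p,q=o1+d1*s[0],o2+d2*s[1];return (p+q)/2,np.linalg.norm(p-q)
E
python3 - <<'E'
from h import *
a=env.get_image("scene");b=env.get_image("top")
f=lambda im,l,g:min((d["location"] for d in env.tip_of(im,l)),key=lambda p:np.hypot(*np.subtract(p,g)))
for l,ga,gb in(("pad",(189,232),(344,216)),("pad_fin",(149,250),(390,205)),("jack_axis",(260,205),(265,175)),("knob_mid",(278,204),(256,156)),("peg_tub",(232,180),(270,250)),("jar",(300,154),(177,243)),("softener",(327,144),(133,244))):
    pa,pb=f(a,l,ga),f(b,l,gb);print(l,pa,pb,tri(a,pa,b,pb))
# yellow mask
for n,im,z in(("scene",a,.016),("top",b,.016)):
    hsv=cv2.cvtColor(im["color"],cv2.COLOR_RGB2HSV);m=cv2.inRange(hsv,(22,120,80),(35,255,255))
    k=cv2.connectedComponentsWithStats(m);print(n,k[2][1:][k[2][1:,4]>30])
    big=cv2.findContours(m,cv2.RETR_EXTERNAL,2)[0];c=max(big,key=cv2.contourArea);print(cv2.minAreaRect(c))
# top drawer/beam line pixels -> world
for p in((262,93),(182,95),(335,85),(268,180),(269,190)): print(p,atz(b,p,.114))
for n,im in(("s",a),("t",b)):
    x0,y0=((120,170) if n=="s" else (230,80))
    cv2.imwrite(f"pics/c{n}.png",cv2.resize(im["color"][y0:y0+150,x0:x0+200,::-1],None,fx=4,fy=4,interpolation=2))
E
```

```text
pad [188.0, 231.3] [347.3, 214.1] (array([ 0.50553067, -0.24284818,  0.01807152]), np.float64(0.01262102553083284))
pad_fin [150.4, 248.9] [390.9, 204.8] (array([ 0.5263995 , -0.36912334,  0.06338485]), np.float64(0.0014436654088483129))Traceback (most recent call last):
  File "<stdin>", line 5, in <module>
  File "<stdin>", line 3, in <lambda>
ValueError: min() iterable argument is empty
```

```bash

python3 - <<'E'
from h import *
a=env.get_image("scene");b=env.get_image("top")
def f(im,l,g):
    r=[d["location"] for d in env.tip_of(im,l)]
    return min(r,key=lambda p:np.hypot(*np.subtract(p,g))) if r else None
for l,ga,gb in(("jack_axis",(260,205),(265,175)),("knob_mid",(278,204),(256,156)),("peg_tub",(232,180),(270,250)),("jar",(300,154),(177,243)),("softener",(327,144),(133,244)),("stand",(262,224),(269,185))):
    pa,pb=f(a,l,ga),f(b,l,gb);print(l,pa,pb,tri(a,pa,b,pb) if pa and pb else "")
for n,im,z in(("scene",a,.016),("top",b,.016)):
    hsv=cv2.cvtColor(im["color"],cv2.COLOR_RGB2HSV);m=cv2.inRange(hsv,(20,120,60),(35,255,255))
    c=max(cv2.findContours(m,cv2.RETR_EXTERNAL,2)[0],key=cv2.contourArea);print(cv2.minAreaRect(c))
    h=cv2.inRange(hsv,(0,150,90),(6,255,255));k=cv2.connectedComponentsWithStats(h);print([(s.tolist(),c.round(1).tolist()) for s,c in zip(k[2][1:],k[3][1:]) if s[4]>20])
for p in((262,93),(182,95),(335,85),(268,180),(269,190)): print(p,atz(b,p,.114))
for n,im in(("s",a),("t",b)):
    x0,y0=((120,170) if n=="s" else (230,80))
    cv2.imwrite(f"pics/c{n}.png",cv2.resize(im["color"][y0:y0+150,x0:x0+200,::-1],None,fx=4,fy=4,interpolation=2))
E
```

```text
jack_axis [260.3, 207.2] [267.1, 178.7] (array([ 0.60132835, -0.00539961,  0.12807439]), np.float64(0.002261479919429274))
knob_mid [276.7, 204.6] [256.6, 154.1] (array([0.6566953 , 0.02139318, 0.21070387]), np.float64(6.359901784154538e-05))
peg_tub [230.7, 175.8] [267.5, 252.0] (array([ 0.39180668, -0.00755155,  0.03265876]), np.float64(0.005787339882051078))
jar [299.3, 152.2] [178.8, 242.6] (array([0.42524288, 0.2630136 , 0.03020242]), np.float64(0.0031795243148640623))
softener [324.6, 142.6] [133.3, 245.4] (array([ 0.41497419,  0.40340305, -0.0115253 ]), np.float64(0.014646385912371844))
stand [260.8, 222.1] [269.2, 182.5] (array([ 0.60446157, -0.00995384,  0.02707108]), np.float64(0.007985243267548695))
((173.67002868652344, 241.6899871826172), (25.045236587524414, 64.19422912597656), 55.304840087890625)
[([214, 160, 35, 26, 364], [230.2, 175.0]), ([276, 202, 7, 9, 41], [279.5, 205.1]), ([41, 297, 10, 34, 259], [45.2, 313.6])]
((363.1980285644531, 210.78858947753906), (29.54350471496582, 71.2519760131836), 79.99201965332031)
[([252, 149, 7, 7, 35], [255.3, 151.8]), ([504, 182, 8, 32, 190], [507.9, 198.2]), ([250, 248, 37, 21, 537], [268.8, 258.2])]
(262, 93) [0.85584167 0.00410872 0.114     ]
(182, 95) [0.85450326 0.23874458 0.114     ]
(335, 85) [ 0.87560167 -0.20944063  0.114     ]
(268, 180) [ 0.59898644 -0.00908898  0.114     ]
(269, 190) [ 0.5700832  -0.01146098  0.114     ]
```

View pics/ct.png

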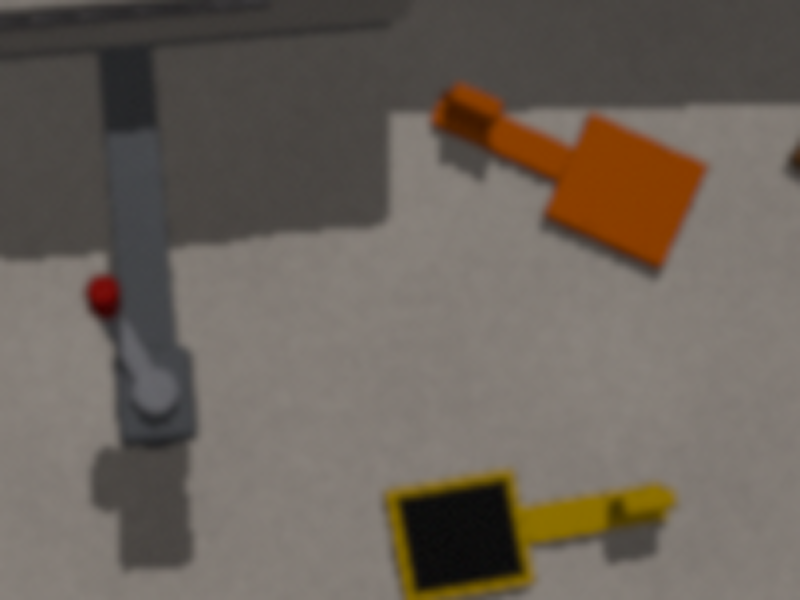

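View pics/cs.png

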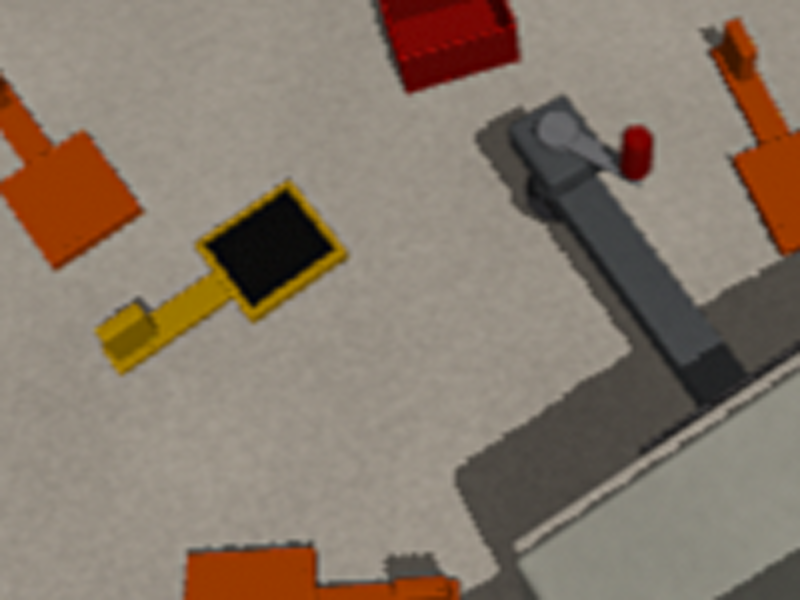

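```bash

python3 - <<'E'
from h import *
a=env.get_image("scene");b=env.get_image("top")
T=lambda x,y:(230+x/4-.4,80+y/4-.4); S=lambda x,y:(120+x/4-.4,170+y/4-.4)
print("axis",tri(a,S(558,130),b,T(155,390)),atz(b,T(155,390),.166),atz(a,S(558,130),.166))
print("knob",tri(a,S(636,152),b,T(104,296)),atz(b,(255.3,151.8),.21),atz(a,(279.5,205.1),.193))
ct=[atz(b,T(*p),.016) for p in((387,492),(510,472),(533,580),(410,600))]
cs=[atz(a,S(*p),.016) for p in((290,182),(348,250),(255,312),(198,243))]
print("pad top",np.mean(ct,0),np.round(ct,3)[:,:2].tolist());print("pad scene",np.mean(cs,0),np.round(cs,3)[:,:2].tolist())
print("fin top", atz(b,T(640,505),.055))
e=[atz(b,T(*p),.114) for p in((108,130),(118,340),(158,130),(172,340))];print("beam",np.round(e,3).tolist(),[np.degrees(np.arctan2(*(e[i]-e[i+1])[[1,0]])) for i in(0,2)])
e=[atz(b,T(*p),.05) for p in((0,57),(390,22))];d=e[0]-e[1];print("drawer yaw",np.degrees(np.arctan2(d[1],d[0]))-90)
E
```

```text
axis (array([ 0.60074197, -0.0086914 ,  0.16438777]), np.float64(0.0020178083552729854)) [ 0.60011258 -0.0095969   0.166     ] [ 0.60189254 -0.00816411  0.166     ]
knob (array([0.66126447, 0.02490477, 0.19559944]), np.float64(0.0013548004753542694)) [0.66317173 0.02483335 0.21      ] [0.65447137 0.03301696 0.193     ]
pad top [ 0.5053954  -0.24109963  0.016     ] [[0.54, -0.187], [0.553, -0.281], [0.471, -0.295], [0.457, -0.202]]
pad scene [ 0.50602961 -0.23715777  0.016     ] [[0.457, -0.199], [0.542, -0.183], [0.554, -0.275], [0.471, -0.292]]
fin top [ 0.52381289 -0.36807326  0.055     ]
beam [[0.799, 0.021, 0.114], [0.644, 0.016, 0.114], [0.798, -0.016, 0.114], [0.643, -0.023, 0.114]] [np.float64(1.8355217798388044), np.float64(2.7407802315543806)]
drawer yaw 4.126105168887236
```

```bash
cat >> h.py <<'E'
import json
def rows(wps,jaw,start=None):
    """wps: list of (x,y,z,yaw,n). prints rows rounded, batches of 8"""
    o=env.get_obs()
    p,y=(np.array(o["tool_pos"]),o["tcp_rot"][2]) if start is None else (np.array(start[:3]),start[3])
    out=[]
    for x,yy,z,yaw,n in wps:
        p0,y0=p.copy(),y
        for i in range(1,n+1):
            t=p0+(np.array([x,yy,z])-p0)*i/n; ty=y0+(yaw-y0)*i/n
            M=R.from_euler('xyz',[180,0,y],degrees=True)
            d=np.round(M.inv().apply(t-p),4);w=round(-(ty-y),1)
            out.append([*d.tolist(),0,0,w,jaw]); p=p+M.apply(d);y=y-w
    for i in range(0,len(out),8): print(json.dumps([out[i:i+8]]))
    print("end",p,y)
E
python3 -c "
from h import *
rows([(.5245,-.3685,.16,98.3,16)],1)"
```

```text
[[[0.0239, -0.0006, 0.0055, 0, 0, -5.0, 1], [0.0238, 0.0014, 0.0055, 0, 0, -5.0, 1], [0.0237, 0.0035, 0.0055, 0, 0, -5.0, 1], [0.0232, 0.0056, 0.0056, 0, 0, -5.0, 1], [0.0226, 0.0075, 0.0055, 0, 0, -5.0, 1], [0.0219, 0.0096, 0.0055, 0, 0, -5.0, 1], [0.021, 0.0113, 0.0055, 0, 0, -5.0, 1], [0.02, 0.0132, 0.0055, 0, 0, -5.0, 1]]]
[[[0.0187, 0.0149, 0.0055, 0, 0, -5.0, 1], [0.0173, 0.0164, 0.0056, 0, 0, -5.0, 1], [0.0158, 0.0179, 0.0055, 0, 0, -5.0, 1], [0.0143, 0.0192, 0.0055, 0, 0, -5.0, 1], [0.0125, 0.0203, 0.0055, 0, 0, -5.0, 1], [0.0106, 0.0214, 0.0055, 0, 0, -5.0, 1], [0.0088, 0.0222, 0.0055, 0, 0, -5.0, 1], [0.0068, 0.0229, 0.0056, 0, 0, -5.0, 1]]]
end [ 0.52446445 -0.36849526  0.15996395] 98.32225611329281
```

>>> {"name": "apply_moves", "arguments": {
  "plan": [
    [[0.024,-0.0006,0.0055,0,0,-5,1],[0.024,0.0014,0.0055,0,0,-5,1],[0.0237,0.0035,0.0055,0,0,-5,1],[0.0232,0.0056,0.0056,0,0,-5,1],[0.0226,0.0075,0.0055,0,0,-5,1],[0.022,0.0096,0.0055,0,0,-5,1],[0.021,0.0113,0.0055,0,0,-5,1],[0.02,0.0132,0.0055,0,0,-5,1]]
  ]
}}

```text
time_s: 2.95
tool_pos: [0.346, -0.4328, 0.204]
tcp_rot: [180.0, 0.0, 58.5]
contact_force: [0.1, -1.0, 0.3]
grip_width: 0.0856
grasp_force: 0.0
```

>>> {"name": "apply_moves", "arguments": {
  "plan": [
    [[0.0187,0.015,0.0055,0,0,-5,1],[0.0173,0.0164,0.0055,0,0,-5,1],[0.0158,0.018,0.0055,0,0,-5,1],[0.0143,0.0192,0.0055,0,0,-5,1],[0.0125,0.0203,0.0055,0,0,-5,1],[0.0106,0.0214,0.0055,0,0,-5,1],[0.0088,0.0222,0.0055,0,0,-5,1],[0.0068,0.0229,0.0055,0,0,-5,1]]
  ]
}}

```text
time_s: 3.75
tool_pos: [0.5259, -0.368, 0.1599]
tcp_rot: [-180.0, -0.0, 98.5]
contact_force: [0.5, -0.4, -0.5]
grip_width: 0.0854
grasp_force: 0.0
```

```bash
python3 - <<'E'
from h import *
o=env.get_obs();print(o["time_s"],o["tool_pos"],o["tcp_rot"],o["q"])
w=env.get_image("wrist");save(w,"w1");print(w["K"],w["origin"],w["orientation"])
for l,z in(("pad_fin",.045),("pad",0.0)):
    for d in env.tip_of(w,l): print(l,d["p"],d["location"],atz(w,d["location"],z,True))
E
```

```text
3.75 [ 0.52592707 -0.36801943  0.15987741] [-1.79997304e+02 -6.05755245e-03  9.85315616e+01] [-3.49836938e+01  2.72543283e+01  6.73308380e+00  6.94848818e+01
  2.53623309e-03  4.64847443e+01]
[[297.31863964   0.         251.39809896]
 [  0.         297.31863964 189.87209679]
 [  0.           0.           1.        ]] [ 0.51571137 -0.29785546  0.28606436] [-16.24465917   0.02814062   8.51552607]
pad_fin 0.76 [249.3, 196.6] [ 0.52511321 -0.37349535  0.045     ]
pad 0.86 [248.3, 46.7] [ 0.50418015 -0.24153774  0.        ]
pad 0.67 [107.7, 165.6] [ 0.37276905 -0.37636872  0.        ]
pad 0.63 [449.4, 217.2] [ 0.77292804 -0.37884228  0.        ]
```

View pics/w1.png

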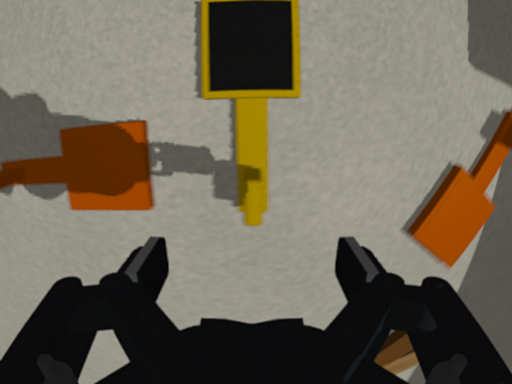

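The fin top is centred between the jaws' columns (~253,205) and aligned, so I'm descending to close on it.

>>> {"name": "apply_moves", "arguments": {
  "plan": [
    [[-0.0048,-0.0017,0.02,0,0,0,1],[0,0,0.03,0,0,0,1],[0,0,0.03,0,0,0,1],[0,0,0.025,0,0,0,1],[0,0,0.015,0,0,0,1],[0,0,0,0,0,0,0.1],[0,0,0,0,0,0,0],[0,0,0,0,0,0,0]]
  ],
  "newtons": 40
}}

```text
time_s: 4.7
tool_pos: [0.5244, -0.3741, 0.0416]
tcp_rot: [179.9, 0.1, 98.3]
contact_force: [0.4, -0.5, -0.1]
grip_width: 0.0437
grasp_force: 0.0
```

>>> {"name": "apply_moves", "arguments": {
  "plan": [
    [[0,0,0,0,0,0,0],[0,0,0,0,0,0,0],[0,0,0,0,0,0,0],[0,0,0,0,0,0,0],[0,0,0,0,0,0,0],[0,0,0,0,0,0,0],[0,0,0,0,0,0,0],[0,0,0,0,0,0,0]]
  ]
}}

```text
time_s: 5.5
tool_pos: [0.5246, -0.3738, 0.0413]
tcp_rot: [179.9, 0.1, 98.3]
contact_force: [-0.9, -0.6, 6.5]
grip_width: 0.0156
grasp_force: 40.4
```

```bash
python3 - <<'E'
from h import *
o=env.get_obs();print(o["time_s"],o["tool_pos"],o["tcp_rot"],o["contact_force"],o["grip_width"])
w=env.get_image("wrist");save(w,"w2")
for l,z in(("pad",0.0),):
    for d in env.tip_of(w,l): print(l,d["p"],d["location"],atz(w,d["location"],z,True))
# plate outline from dark+yellow
M=R.from_euler('xyz',[180,0,o["tcp_rot"][2]],degrees=True)
print("fin->plate centre by geometry", np.array(o["tool_pos"])+M.apply([.135,0,0]))
rows([(.6205,-.1430,o["tool_pos"][2]+.001,98.5,16)],0)
E
```

```text
5.5 [ 0.52455495 -0.37381493  0.04134665] [1.79928505e+02 7.74965276e-02 9.83303278e+01] [-0.91560775 -0.62777193  6.53640312] 0.015554315769241376
pad 0.8 [39.2, 192.6] [ 0.37202286 -0.37587496  0.        ]
fin->plate centre by geometry [ 0.50499615 -0.24023929  0.04134665]
[[[0.0134, 0.008, -0.0001, 0, 0, -0.0, 0], [0.0134, 0.008, -0.0, 0, 0, -0.0, 0], [0.0134, 0.0081, -0.0001, 0, 0, -0.0, 0], [0.0134, 0.008, -0.0, 0, 0, -0.0, 0], [0.0134, 0.008, -0.0001, 0, 0, -0.1, 0], [0.0134, 0.0081, -0.0001, 0, 0, 0.0, 0], [0.0134, 0.008, -0.0, 0, 0, 0.0, 0], [0.0134, 0.0081, -0.0001, 0, 0, 0.0, 0]]]
[[[0.0134, 0.008, -0.0001, 0, 0, 0.0, 0], [0.0134, 0.0081, -0.0, 0, 0, -0.0, 0], [0.0134, 0.008, -0.0001, 0, 0, -0.0, 0], [0.0134, 0.008, -0.0, 0, 0, -0.0, 0], [0.0134, 0.0081, -0.0001, 0, 0, -0.0, 0], [0.0134, 0.008, -0.0001, 0, 0, -0.0, 0], [0.0133, 0.0081, -0.0, 0, 0, -0.1, 0], [0.0134, 0.0081, -0.0001, 0, 0, 0.0, 0]]]
end [ 0.6205485  -0.14301484  0.04235638] 98.53232847835255
```

>>> {"name": "apply_moves", "arguments": {
  "plan": [
    [[0.0135,0.008,-0.001,0,0,0,0],[0.0135,0.008,0,0,0,0,0],[0.0135,0.008,0,0,0,0,0],[0.0135,0.008,0,0,0,0,0],[0.0135,0.008,0,0,0,0,0],[0.0135,0.008,0,0,0,0,0],[0.0135,0.008,0,0,0,0,0],[0.0135,0.008,0,0,0,0,0]]
  ]
}}

```text
time_s: 6.4
tool_pos: [0.5722, -0.2561, 0.0413]
tcp_rot: [180.0, 0.0, 98.3]
contact_force: [-2.1, -5.3, 2.1]
grip_width: 0.0155
grasp_force: 39.8
```

```bash
python3 - <<'E'
from h import *
o=env.get_obs();print(o["time_s"],o["tool_pos"],o["tcp_rot"],o["contact_force"],o["grip_width"])
a=env.get_image("scene");b=env.get_image("top")
def rect(im):
    m=cv2.inRange(cv2.cvtColor(im["color"],cv2.COLOR_RGB2HSV),(20,120,60),(35,255,255))
    return m
for n,im in(("scene",a),("top",b)):
    print(n,[(d["p"],np.round(atz(im,d["location"],0)[:2],4).tolist()) for d in env.tip_of(im,"pad")],[(d["p"],np.round(atz(im,d["location"],.152)[:2],4).tolist()) for d in env.tip_of(im,"jack_axis")])
M=R.from_euler('xyz',o["tcp_rot"],degrees=True)
print("geom", np.array(o["tool_pos"])+M.apply([.135,0,0]))
E
```

```text
6.4 [ 0.57224055 -0.25611596  0.04134307] [1.79997569e+02 1.57500131e-02 9.83313086e+01] [-2.13393344 -5.34793713  2.1057749 ] 0.015488173369493295
scene [(0.98, [0.3792, -0.3682]), (0.9, [0.5493, -0.1203]), (0.74, [0.681, 0.1947]), (0.73, [0.7774, -0.368])] [(0.75, [0.6048, -0.0043])]
top [(0.86, [0.7781, -0.3757]), (0.73, [0.556, -0.1208]), (0.71, [0.6913, 0.1887]), (0.61, [0.367, -0.3853])] [(0.8, [0.6015, 0.0082])]
geom [ 0.55267947 -0.12254065  0.04130596]
```

>>> {"name": "apply_moves", "arguments": {
  "plan": [
    [[0.0134,0.008,0,0,0,0,0],[0.0134,0.008,0,0,0,0,0],[0.0134,0.008,0,0,0,0,0],[0.0134,0.008,0,0,0,0,0],[0.0134,0.008,0,0,0,0,0],[0.0134,0.008,0,0,0,0,0],[0.0134,0.008,0,0,0,0,0],[0.0134,0.008,0,0,0,0,0]]
  ]
}}

```text
time_s: 7.5
tool_pos: [0.6195, -0.142, 0.0413]
tcp_rot: [-180.0, 0.1, 98.3]
contact_force: [-1.5, -5.2, 4.0]
grip_width: 0.0157
grasp_force: 40.0
```

```bash
python3 - <<'E'
from h import *
o=env.get_obs();print(o["time_s"],o["tool_pos"],o["tcp_rot"],o["contact_force"],o["grip_width"])
a=env.get_image("scene");b=env.get_image("top")
M=R.from_euler('xyz',o["tcp_rot"],degrees=True)
print("geom", np.array(o["tool_pos"])+M.apply([.135,0,0]))
w=env.get_image("wrist");save(w,"w3")
for l,z in(("pad",0.0),("jack_axis",.152),("leg",.07),("knob_mid",.196)):
    for n,im in(("scene",a),("top",b),("wrist",w)): print(l,n,[(d["p"],d["location"],np.round(atz(im,d["location"],z,n=="wrist")[:2],4).tolist()) for d in env.tip_of(im,l)])
def crop(im,x,y,w_,h_): return cv2.resize(im["color"][y:y+h_,x:x+w_,::-1],(400,300),interpolation=2)
c=np.vstack([np.hstack([crop(a,190,170,120,90),crop(b,225,125,120,90)]),np.hstack([cv2.resize(w["color"][:,:,::-1],(400,300)),crop(w,180,0,160,120)])])
cv2.imwrite("pics/m3.png",c)
E
```

```text
7.5 [ 0.6194977  -0.14204332  0.04133781] [-1.79971664e+02  5.79345740e-02  9.82788877e+01] [-1.50659459 -5.20155906  4.00637559] 0.015701065030062484
geom [ 0.60005885 -0.00845024  0.04120131]
pad scene [(0.89, [261.0, 224.0], [0.6014, -0.0032]), (0.81, [139.3, 221.6], [0.3789, -0.3703]), (0.67, [320.0, 218.7], [0.6872, 0.1867]), (0.2, [261.8, 204.8], [0.5367, 0.037])]
pad top [(0.88, [389.5, 256.5], [0.3738, -0.3753]), (0.7, [200.7, 157.4], [0.6889, 0.1988]), (0.68, [386.7, 122.9], [0.7882, -0.3845]), (0.65, [269.0, 184.2], [0.601, -0.0133])]
pad wrist [(0.9, [19.4, 364.9], [0.3739, -0.375])]
jack_axis scene [(0.43, [256.3, 211.6], [0.62, -0.0287])]
jack_axis top [(0.94, [266.4, 175.8], [0.6058, -0.0044]), (0.28, [254.9, 153.1], [0.6707, 0.0268])]
jack_axis wrist []
leg scene [(0.41, [257.1, 215.5], [0.5967, -0.0146])]
leg top [(0.46, [270.0, 181.6], [0.6, -0.0154])]
leg wrist []
knob_mid scene [(0.57, [278.6, 202.2], [0.646, 0.0349])]
knob_mid top [(0.62, [254.4, 152.5], [0.664, 0.0275]), (0.32, [266.7, 255.2], [0.3868, -0.0013])]
knob_mid wrist []
```

View pics/m3.png

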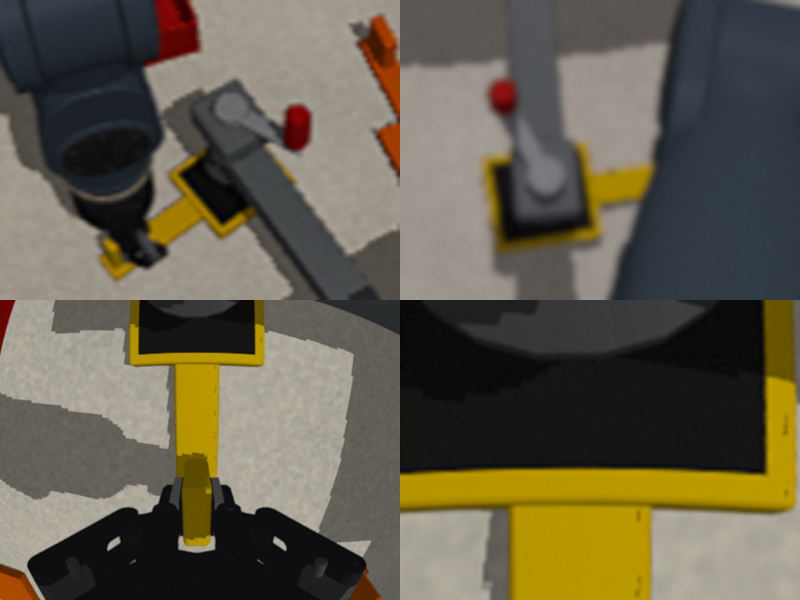

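```bash
python3 - <<'E'
from h import *
w=env.get_image("wrist");A=np.array([.601,-.009])
for px in((255,20),(255,22),(255,24)):
    o,d=ray(w,px,True)
    # intersect with cylinder r=.029
    a=d[:2]@d[:2];b=2*(o[:2]-A)@d[:2];c=(o[:2]-A)@(o[:2]-A)-.029**2
    t=(-b-np.sqrt(b*b-4*a*c))/2/a;print(px,o+d*t)
# darkness profile along column 255
print(w["color"][0:50,255].sum(1).tolist())
E
```

```text
(255, 20) [ 0.60613352 -0.03754202  0.05311841]
(255, 22) [ 0.60616867 -0.03753568  0.05023435]
(255, 24) [ 0.60620552 -0.03752898  0.0472133 ]
[173, 168, 171, 171, 169, 172, 170, 171, 173, 173, 169, 172, 171, 170, 172, 173, 171, 148, 100, 88, 66, 47, 55, 61, 64, 66, 65, 59, 56, 63, 58, 59, 62, 61, 62, 58, 57, 65, 54, 64, 57, 67, 63, 57, 55, 58, 62, 51, 56, 64]
```

>>> {"name": "apply_moves", "arguments": {
  "plan": [
    [[0,0,0,0,0,0,0.5],[0,0,0,0,0,0,0.6],[0,0,0,0,0,0,0.6],[0,0,-0.02,0,0,0,0.6],[0,0,-0.03,0,0,0,0.6],[0,0,-0.04,0,0,0,0.6],[0,0,-0.05,0,0,0,0.6],[0,0,-0.05,0,0,0,0.6]]
  ]
}}

```text
time_s: 9.1
tool_pos: [0.6188, -0.142, 0.2326]
tcp_rot: [-179.9, -0.0, 98.3]
contact_force: [1.2, -0.4, -0.2]
grip_width: 0.0512
grasp_force: 0.0
```

```bash
python3 - <<'E'
from h import *
a=env.get_image("scene");b=env.get_image("top")
for n,im in(("scene",a),("top",b)): print(n,[(d["p"],np.round(atz(im,d["location"],0)[:2],4).tolist()) for d in env.tip_of(im,"pad")])
rows([(.619,-.12,.275,98.3,2),(.661,.026,.275,98.3,6)],.6)
E
```

```text
scene [(0.92, [0.6071, -0.004]), (0.91, [0.7703, -0.3763]), (0.87, [0.6729, 0.1917]), (0.7, [0.3795, -0.3739])]
top [(0.77, [0.7822, -0.3818]), (0.69, [0.3729, -0.3741]), (0.56, [0.6765, 0.1919])]
[[[0.0111, 0.0011, -0.0213, 0, 0, 0.0, 0.6], [0.0111, 0.0012, -0.0212, 0, 0, 0.0, 0.6], [0.0231, 0.0104, -0.0, 0, 0, 0.0, 0.6], [0.023, 0.0105, -0.0, 0, 0, 0.0, 0.6], [0.0231, 0.0104, -0.0, 0, 0, 0.0, 0.6], [0.0231, 0.0104, -0.0, 0, 0, 0.0, 0.6], [0.023, 0.0105, -0.0, 0, 0, 0.0, 0.6], [0.0231, 0.0104, -0.0, 0, 0, 0.0, 0.6]]]
end [0.66097992 0.02601932 0.27497691] 98.31109746541546
```

>>> {"name": "apply_moves", "arguments": {
  "plan": [
    [[0.011,0.001,-0.021,0,0,0,0.6],[0.011,0.001,-0.021,0,0,0,0.6],[0.023,0.0104,0,0,0,0,0.6],[0.023,0.0104,0,0,0,0,0.6],[0.023,0.0104,0,0,0,0,0.6],[0.023,0.0104,0,0,0,0,0.6],[0.023,0.0104,0,0,0,0,0.6],[0.023,0.0104,0,0,0,0,0.6]]
  ]
}}

```text
time_s: 10.1
tool_pos: [0.6596, 0.0265, 0.2709]
tcp_rot: [-179.8, -0.0, 98.3]
contact_force: [1.0, -0.7, -0.5]
grip_width: 0.0513
grasp_force: 0.0
```

```bash
python3 - <<'E'
from h import *
w=env.get_image("wrist");save(w,"w4")
o=env.get_obs();print(o["time_s"],o["tool_pos"],o["tcp_rot"])
for l,z in(("knob_mid",.196),("jack_axis",.152)):
    print(l,[(d["p"],d["location"],np.round(atz(w,d["location"],z,True)[:2],4).tolist()) for d in env.tip_of(w,l)],[(d["p"],d["extent"]) for d in env.look_for(w,l)])
h=cv2.inRange(cv2.cvtColor(w["color"],cv2.COLOR_RGB2HSV),(0,150,60),(6,255,255));k=cv2.connectedComponentsWithStats(h);print([(s.tolist(),c.round(1).tolist()) for s,c in zip(k[2][1:],k[3][1:]) if s[4]>20])
E
```

```text
10.15 [0.66037628 0.02995726 0.27055997] [-1.79821044e+02 -1.14254214e-01  9.84424564e+01]
knob_mid [(0.93, [251.3, 211.7], [0.66, 0.0224])] [(0.95, [235.2, 187.6, 36.5, 47.9])]
jack_axis [(0.9, [178.9, 219.7], [0.5984, -0.0115])] [(0.57, [147.8, 30.1, 361.9, 351.2])]
[([32, 119, 71, 91, 4919], [65.6, 162.1]), ([237, 184, 35, 48, 1319], [254.0, 207.7])]
```

View pics/w4.png

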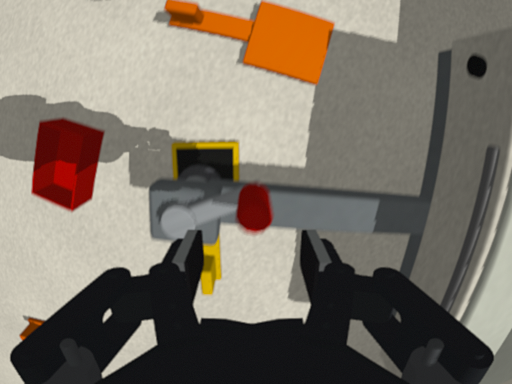

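>>> {"name": "apply_moves", "arguments": {
  "plan": [
    [[-0.006,0,0.02,0,0,0,0.6],[0,0,0.03,0,0,0,0.6],[0,0,0.026,0,0,0,0.6],[0,0,0,0,0,0,0.6],[0,0,0,0,0,0,0.1],[0,0,0,0,0,0,0],[0,0,0,0,0,0,0],[0,0,0,0,0,0,0]]
  ],
  "newtons": 35
}}

```text
time_s: 11.15
tool_pos: [0.6613, 0.0193, 0.1988]
tcp_rot: [179.9, 0.1, 98.3]
contact_force: [-1.8, -3.9, 6.8]
grip_width: 0.0239
grasp_force: 34.9
```

>>> {"name": "apply_moves", "arguments": {
  "plan": [
    [[0,0,0,0,0,0,0],[0,0,0,0,0,0,0],[0,0,0,0,0,0,0],[0,0,0,0,0,0,0],[0,0,0,0,0,0,0],[0,0,0,0,0,0,0],[0,0,0,0,0,0,0],[0,0,0,0,0,0,0]]
  ]
}}

```text
time_s: 11.95
tool_pos: [0.6613, 0.0193, 0.1988]
tcp_rot: [179.9, 0.1, 98.3]
contact_force: [-2.1, -3.1, 7.0]
grip_width: 0.0239
grasp_force: 34.9
```

```bash
cat >> h.py <<'E'
def arc(C,r,phi0,dphi,n,yaw=98.3,start=None,dz=0):
    """clockwise from phi0 (deg) by dphi over n rows; start = commanded xy"""
    p=np.array(start) if start is not None else np.array(env.get_obs()["tool_pos"][:2]); c=np.radians(yaw); out=[]
    for i in range(1,n+1):
        f=np.radians(phi0-dphi*i/n); t=np.array(C)+r*np.array([np.cos(f),np.sin(f)]); d=t-p
        s=[round(d@[np.cos(c),np.sin(c)],4),round(d@[np.sin(c),-np.cos(c)],4)]
        p=p+s[0]*np.array([np.cos(c),np.sin(c)])+s[1]*np.array([np.sin(c),-np.cos(c)])
        out.append([*s,dz,0,0,0,0])
    for i in range(0,n,8): print(json.dumps([out[i:i+8]]))
    print("end cmd",p.round(5),phi0-dphi)
E
python3 -c "
from h import *
arc((.6,-.0145),.07,29,40,8)"
```

```text
[[[-0.0057, 0.0018, 0, 0, 0, 0, 0], [-0.0059, 0.0014, 0, 0, 0, 0, 0], [-0.006, 0.0009, 0, 0, 0, 0, 0], [-0.0061, 0.0003, 0, 0, 0, 0, 0], [-0.0062, -0.0002, 0, 0, 0, 0, 0], [-0.006, -0.0007, 0, 0, 0, 0, 0], [-0.006, -0.0012, 0, 0, 0, 0, 0], [-0.0058, -0.0018, 0, 0, 0, 0, 0]]]
end cmd [ 0.66871 -0.02782] -11
```

>>> {"name": "apply_moves", "arguments": {
  "plan": [
    [[-0.0057,0.0018,0,0,0,0,0],[-0.0059,0.0014,0,0,0,0,0],[-0.006,0.0009,0,0,0,0,0],[-0.0061,0.0003,0,0,0,0,0],[-0.0062,-0.0002,0,0,0,0,0],[-0.006,-0.0007,0,0,0,0,0],[-0.006,-0.0012,0,0,0,0,0],[-0.0058,-0.0018,0,0,0,0,0]]
  ]
}}

```text
time_s: 12.75
tool_pos: [0.6697, -0.0254, 0.1989]
tcp_rot: [179.7, -0.2, 98.4]
contact_force: [2.7, 8.7, 4.4]
grip_width: 0.0238
grasp_force: 34.8
```

```bash
python3 -c "
from h import *
arc((.6,-.0145),.07,-11,80,8,start=(.66871,-.02782))"
```

```text
[[[-0.0112, -0.005, 0, 0, 0, 0, 0], [-0.01, -0.0069, 0, 0, 0, 0, 0], [-0.0088, -0.0085, 0, 0, 0, 0, 0], [-0.0071, -0.0099, 0, 0, 0, 0, 0], [-0.0053, -0.011, 0, 0, 0, 0, 0], [-0.0033, -0.0118, 0, 0, 0, 0, 0], [-0.0012, -0.0121, 0, 0, 0, 0, 0], [0.0009, -0.0122, 0, 0, 0, 0, 0]]]
end cmd [ 0.59876 -0.08451] -91
```

>>> {"name": "apply_moves", "arguments": {
  "plan": [
    [[-0.0112,-0.005,0,0,0,0,0],[-0.01,-0.0069,0,0,0,0,0],[-0.0088,-0.0085,0,0,0,0,0],[-0.0071,-0.0099,0,0,0,0,0],[-0.0053,-0.011,0,0,0,0,0],[-0.0033,-0.0118,0,0,0,0,0],[-0.0012,-0.0121,0,0,0,0,0],[0.0009,-0.0122,0,0,0,0,0]]
  ]
}}

```text
time_s: 13.55
tool_pos: [0.6014, -0.0853, 0.199]
tcp_rot: [179.6, 0.2, 98.3]
contact_force: [9.5, -4.6, 0.8]
grip_width: 0.0238
grasp_force: 34.6
```

```bash
python3 -c "
from h import *
arc((.6,-.0145),.07,-91,80,8,start=(.59876,-.08451))"
```

```text
[[[0.003, -0.0118, 0, 0, 0, 0, 0], [0.0051, -0.0111, 0, 0, 0, 0, 0], [0.0068, -0.0101, 0, 0, 0, 0, 0], [0.0086, -0.0087, 0, 0, 0, 0, 0], [0.0099, -0.0072, 0, 0, 0, 0, 0], [0.011, -0.0052, 0, 0, 0, 0, 0], [0.0117, -0.0033, 0, 0, 0, 0, 0], [0.0121, -0.0013, 0, 0, 0, 0, 0]]]
end cmd [ 0.53083 -0.0255 ] -171
```

>>> {"name": "apply_moves", "arguments": {
  "plan": [
    [[0.003,-0.0118,0,0,0,0,0],[0.0051,-0.0111,0,0,0,0,0],[0.0068,-0.0101,0,0,0,0,0],[0.0086,-0.0087,0,0,0,0,0],[0.0099,-0.0072,0,0,0,0,0],[0.011,-0.0052,0,0,0,0,0],[0.0117,-0.0033,0,0,0,0,0],[0.0121,-0.0013,0,0,0,0,0]]
  ]
}}

```text
time_s: 14.35
tool_pos: [0.5312, -0.0264, 0.1988]
tcp_rot: [179.8, 0.2, 98.2]
contact_force: [2.2, -8.0, 5.0]
grip_width: 0.0239
grasp_force: 35.1
```

```bash
python3 -c "
from h import *
arc((.6,-.015),.07,-171,80,8,start=(.53083,-.0255))"
```

```text
[[[0.0117, 0.0009, 0, 0, 0, 0, 0], [0.0118, 0.003, 0, 0, 0, 0, 0], [0.0112, 0.005, 0, 0, 0, 0, 0], [0.01, 0.0069, 0, 0, 0, 0, 0], [0.0088, 0.0085, 0, 0, 0, 0, 0], [0.0071, 0.0099, 0, 0, 0, 0, 0], [0.0053, 0.011, 0, 0, 0, 0, 0], [0.0033, 0.0118, 0, 0, 0, 0, 0]]]
end cmd [0.57724 0.0512 ] -251
```

>>> {"name": "apply_moves", "arguments": {
  "plan": [
    [[0.0117,0.0009,0,0,0,0,0],[0.0118,0.003,0,0,0,0,0],[0.0112,0.005,0,0,0,0,0],[0.01,0.0069,0,0,0,0,0],[0.0088,0.0085,0,0,0,0,0],[0.0071,0.0099,0,0,0,0,0],[0.0053,0.011,0,0,0,0,0],[0.0033,0.0118,0,0,0,0,0]]
  ]
}}

```text
time_s: 15.15
tool_pos: [0.5767, 0.0508, 0.1986]
tcp_rot: [180.0, 0.1, 98.3]
contact_force: [-6.1, -10.3, 10.0]
grip_width: 0.0238
grasp_force: 35.6
```

```bash
python3 - <<'E'
from h import *
o=env.get_obs();print(o["contact_force"])
a=env.get_image("scene");b=env.get_image("top")
def crop(im,x,y,w_,h_): return cv2.resize(im["color"][y:y+h_,x:x+w_,::-1],(400,400),interpolation=2)
cv2.imwrite("pics/m5.png",np.hstack([crop(a,220,180,70,70),crop(b,230,140,70,70)]))
arc((.6,-.015),.07,-251,14,8,start=(.57724,.0512))
E
```

```text
[ -6.05900475 -10.32346915  10.02722078]
[[[0.0004, 0.0021, 0, 0, 0, 0, 0], [0.0003, 0.0021, 0, 0, 0, 0, 0], [0.0002, 0.0021, 0, 0, 0, 0, 0], [0.0002, 0.0021, 0, 0, 0, 0, 0], [0.0001, 0.0022, 0, 0, 0, 0, 0], [0.0, 0.0021, 0, 0, 0, 0, 0], [-0.0, 0.0022, 0, 0, 0, 0, 0], [-0.0001, 0.0021, 0, 0, 0, 0, 0]]]
end cmd [0.5939  0.05474] -265
```

View pics/m5.png

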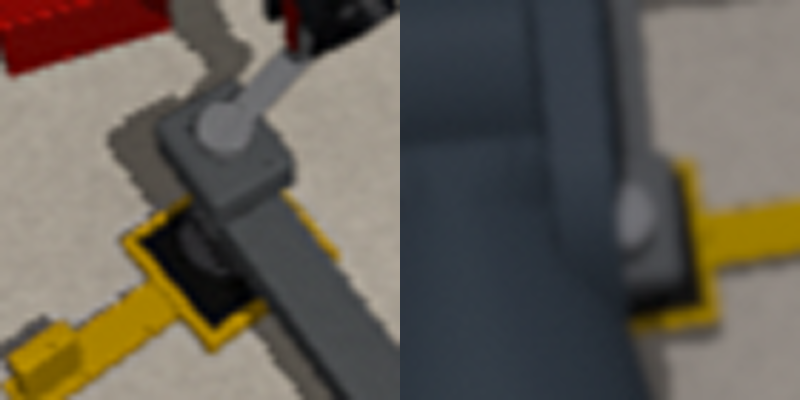

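```bash
cat > t.py <<'E'
import sys,numpy as np
from h import env
o=env.get_obs();f=np.array(o["contact_force"]);p=np.array(o["tool_pos"])[:2]-[.6,-.0155]
ph=np.arctan2(p[1],p[0]);print("phi",np.degrees(ph),"r",np.hypot(*p),"tang",-(f[0]*np.sin(ph)-f[1]*np.cos(ph)),"rad",f[0]*np.cos(ph)+f[1]*np.sin(ph))
E
python3 -c "
from h import *
arc((.6,-.0155),.07,-251,160,64,start=(.57724,.0512))"
```

```text
[[[-0.0, 0.0029, 0, 0, 0, 0, 0], [0.0004, 0.003, 0, 0, 0, 0, 0], [0.0002, 0.0031, 0, 0, 0, 0, 0], [0.0001, 0.003, 0, 0, 0, 0, 0], [-0.0, 0.0031, 0, 0, 0, 0, 0], [-0.0002, 0.003, 0, 0, 0, 0, 0], [-0.0003, 0.0031, 0, 0, 0, 0, 0], [-0.0004, 0.003, 0, 0, 0, 0, 0]]]
[[[-0.0006, 0.003, 0, 0, 0, 0, 0], [-0.0007, 0.003, 0, 0, 0, 0, 0], [-0.0008, 0.0029, 0, 0, 0, 0, 0], [-0.0009, 0.0029, 0, 0, 0, 0, 0], [-0.0011, 0.0029, 0, 0, 0, 0, 0], [-0.0012, 0.0028, 0, 0, 0, 0, 0], [-0.0013, 0.0028, 0, 0, 0, 0, 0], [-0.0014, 0.0026, 0, 0, 0, 0, 0]]]
[[[-0.0016, 0.0027, 0, 0, 0, 0, 0], [-0.0017, 0.0025, 0, 0, 0, 0, 0], [-0.0017, 0.0025, 0, 0, 0, 0, 0], [-0.0019, 0.0024, 0, 0, 0, 0, 0], [-0.002, 0.0024, 0, 0, 0, 0, 0], [-0.0021, 0.0022, 0, 0, 0, 0, 0], [-0.0022, 0.0021, 0, 0, 0, 0, 0], [-0.0022, 0.0021, 0, 0, 0, 0, 0]]]
[[[-0.0024, 0.0019, 0, 0, 0, 0, 0], [-0.0024, 0.0018, 0, 0, 0, 0, 0], [-0.0026, 0.0018, 0, 0, 0, 0, 0], [-0.0025, 0.0016, 0, 0, 0, 0, 0], [-0.0027, 0.0015, 0, 0, 0, 0, 0], [-0.0027, 0.0014, 0, 0, 0, 0, 0], [-0.0028, 0.0012, 0, 0, 0, 0, 0], [-0.0028, 0.0012, 0, 0, 0, 0, 0]]]
[[[-0.0029, 0.00
[... 426 characters left out ...]
0.003, -0.0007, 0, 0, 0, 0, 0], [-0.0029, -0.0008, 0, 0, 0, 0, 0], [-0.0029, -0.0009, 0, 0, 0, 0, 0]]]
[[[-0.0029, -0.0011, 0, 0, 0, 0, 0], [-0.0028, -0.0012, 0, 0, 0, 0, 0], [-0.0027, -0.0013, 0, 0, 0, 0, 0], [-0.0027, -0.0015, 0, 0, 0, 0, 0], [-0.0027, -0.0015, 0, 0, 0, 0, 0], [-0.0025, -0.0017, 0, 0, 0, 0, 0], [-0.0025, -0.0018, 0, 0, 0, 0, 0], [-0.0024, -0.0018, 0, 0, 0, 0, 0]]]
[[[-0.0023, -0.002, 0, 0, 0, 0, 0], [-0.0023, -0.0021, 0, 0, 0, 0, 0], [-0.0021, -0.0022, 0, 0, 0, 0, 0], [-0.0021, -0.0023, 0, 0, 0, 0, 0], [-0.0019, -0.0023, 0, 0, 0, 0, 0], [-0.0018, -0.0025, 0, 0, 0, 0, 0], [-0.0018, -0.0025, 0, 0, 0, 0, 0], [-0.0016, -0.0026, 0, 0, 0, 0, 0]]]
end cmd [ 0.64403 -0.06993] -411
```

>>> {"name": "apply_moves", "arguments": {
  "plan": [
    [[0,0.003,0,0,0,0,0],[0.0004,0.003,0,0,0,0,0],[0.0002,0.003,0,0,0,0,0],[0.0001,0.003,0,0,0,0,0],[0,0.003,0,0,0,0,0],[-0.0002,0.003,0,0,0,0,0],[-0.0003,0.003,0,0,0,0,0],[-0.0004,0.003,0,0,0,0,0]]
  ]
}}

```text
time_s: 16.05
tool_pos: [0.5997, 0.0547, 0.1987]
tcp_rot: [-180.0, 0.0, 98.3]
contact_force: [-8.7, -2.4, 11.0]
grip_width: 0.0238
grasp_force: 35.8
```

```bash
python3 t.py
```

```text
phi 90.25890281235888 r 0.07020907804399543 tang 8.728654443428116 rad -2.3797556157829187
```

Free (8.7 N). Continuing.

>>> {"name": "apply_moves", "arguments": {
  "plan": [
    [[-0.0006,0.003,0,0,0,0,0],[-0.0007,0.003,0,0,0,0,0],[-0.0008,0.003,0,0,0,0,0],[-0.0009,0.003,0,0,0,0,0],[-0.0011,0.0029,0,0,0,0,0],[-0.0012,0.0028,0,0,0,0,0],[-0.0013,0.0028,0,0,0,0,0],[-0.0014,0.0027,0,0,0,0,0]]
  ]
}}

```text
time_s: 16.85
tool_pos: [0.6236, 0.0507, 0.1987]
tcp_rot: [-180.0, -0.1, 98.4]
contact_force: [-8.8, -0.0, 10.7]
grip_width: 0.0237
grasp_force: 35.7
```

```bash
python3 t.py
```

```text
phi 70.3390203798811 r 0.07027428768235658 tang 8.316520584727513 rad -3.0088533783975127
```

>>> {"name": "apply_moves", "arguments": {
  "plan": [
    [[-0.0016,0.0027,0,0,0,0,0],[-0.0017,0.0025,0,0,0,0,0],[-0.0017,0.0025,0,0,0,0,0],[-0.0019,0.0024,0,0,0,0,0],[-0.002,0.0024,0,0,0,0,0],[-0.0021,0.0022,0,0,0,0,0],[-0.0022,0.0021,0,0,0,0,0],[-0.0022,0.0021,0,0,0,0,0]]
  ]
}}

```text
time_s: 17.65
tool_pos: [0.6447, 0.0389, 0.1987]
tcp_rot: [-180.0, -0.1, 98.4]
contact_force: [-8.9, 4.1, 10.0]
grip_width: 0.0239
grasp_force: 35.6
```

```bash
python3 t.py
```

```text
phi 50.54599366151562 r 0.07039185904460649 tang 9.473935671325306 rad -2.492807155088301
```

>>> {"name": "apply_moves", "arguments": {
  "plan": [
    [[-0.0024,0.0019,0,0,0,0,0],[-0.0024,0.0018,0,0,0,0,0],[-0.0026,0.0018,0,0,0,0,0],[-0.0025,0.0016,0,0,0,0,0],[-0.0027,0.0015,0,0,0,0,0],[-0.0027,0.0014,0,0,0,0,0],[-0.0028,0.0012,0,0,0,0,0],[-0.0028,0.0012,0,0,0,0,0]]
  ]
}}

```text
time_s: 18.45
tool_pos: [0.6605, 0.0206, 0.1988]
tcp_rot: [179.9, -0.2, 98.4]
contact_force: [-7.3, 5.9, 8.1]
grip_width: 0.0239
grasp_force: 35.5
```

```bash
python3 t.py
```

```text
phi 30.830431461158398 r 0.07044435770605913 tang 8.864533467914809 rad -3.2448644754318017
```

>>> {"name": "apply_moves", "arguments": {
  "plan": [
    [[-0.0029,0.001,0,0,0,0,0],[-0.0029,0.0009,0,0,0,0,0],[-0.003,0.0007,0,0,0,0,0],[-0.003,0.0007,0,0,0,0,0],[-0.003,0.0005,0,0,0,0,0],[-0.003,0.0003,0,0,0,0,0],[-0.003,0.0003,0,0,0,0,0],[-0.003,0.0001,0,0,0,0,0]]
  ]
}}

```text
time_s: 19.25
tool_pos: [0.6691, -0.0019, 0.1988]
tcp_rot: [179.9, -0.2, 98.4]
contact_force: [-2.7, 8.0, 6.1]
grip_width: 0.0241
grasp_force: 35.3
```

```bash
python3 t.py
```

```text
phi 11.121174715208756 r 0.0704482941389228 tang 8.359195946941083 rad -1.1592752634123655
```

>>> {"name": "apply_moves", "arguments": {
  "plan": [
    [[-0.0031,0,0,0,0,0,0],[-0.003,-0.0002,0,0,0,0,0],[-0.0031,-0.0003,0,0,0,0,0],[-0.003,-0.0004,0,0,0,0,0],[-0.003,-0.0006,0,0,0,0,0],[-0.003,-0.0007,0,0,0,0,0],[-0.0029,-0.0008,0,0,0,0,0],[-0.0029,-0.0009,0,0,0,0,0]]
  ]
}}

```text
time_s: 20.05
tool_pos: [0.6696, -0.0261, 0.1988]
tcp_rot: [179.8, -0.2, 98.4]
contact_force: [0.4, 9.3, 4.8]
grip_width: 0.0239
grasp_force: 35.2
```

```bash
python3 t.py
```

```text
phi -8.694370503393145 r 0.07042953381571666 tang 9.258342419923936 rad -1.0359551317169378
```

>>> {"name": "apply_moves", "arguments": {
  "plan": [
    [[-0.0029,-0.0011,0,0,0,0,0],[-0.0028,-0.0012,0,0,0,0,0],[-0.0027,-0.0013,0,0,0,0,0],[-0.0027,-0.0015,0,0,0,0,0],[-0.0027,-0.0015,0,0,0,0,0],[-0.0025,-0.0017,0,0,0,0,0],[-0.0025,-0.0018,0,0,0,0,0],[-0.0024,-0.0018,0,0,0,0,0]]
  ]
}}

```text
time_s: 20.85
tool_pos: [0.6618, -0.0492, 0.1989]
tcp_rot: [179.7, -0.1, 98.4]
contact_force: [4.7, 8.2, 3.2]
grip_width: 0.0239
grasp_force: 35.1
```

```bash
python3 t.py
```

```text
phi -28.597071976292817 r 0.07034795633218704 tang 9.389591572060047 rad 0.1821145700649356
```

>>> {"name": "apply_moves", "arguments": {
  "plan": [
    [[-0.0023,-0.002,0,0,0,0,0],[-0.0023,-0.0021,0,0,0,0,0],[-0.0021,-0.0022,0,0,0,0,0],[-0.0021,-0.0023,0,0,0,0,0],[-0.0019,-0.0023,0,0,0,0,0],[-0.0018,-0.0025,0,0,0,0,0],[-0.0018,-0.0025,0,0,0,0,0],[-0.0016,-0.0026,0,0,0,0,0]]
  ]
}}

```text
time_s: 21.65
tool_pos: [0.6464, -0.0682, 0.1989]
tcp_rot: [179.6, -0.1, 98.4]
contact_force: [6.8, 3.6, 1.8]
grip_width: 0.0237
grasp_force: 35.0
```

```bash
python3 t.py; python3 -c "
from h import *
arc((.6,-.0155),.07,-411,100,50,start=(.64403,-.06993))"
```

```text
phi -48.641333114394705 r 0.07019875796886556 tang 7.478279207728459 rad 1.7574565333950063
[[[-0.0012, -0.0021, 0, 0, 0, 0, 0], [-0.0011, -0.0022, 0, 0, 0, 0, 0], [-0.0011, -0.0022, 0, 0, 0, 0, 0], [-0.001, -0.0022, 0, 0, 0, 0, 0], [-0.0009, -0.0023, 0, 0, 0, 0, 0], [-0.0008, -0.0023, 0, 0, 0, 0, 0], [-0.0007, -0.0023, 0, 0, 0, 0, 0], [-0.0007, -0.0023, 0, 0, 0, 0, 0]]]
[[[-0.0006, -0.0024, 0, 0, 0, 0, 0], [-0.0005, -0.0024, 0, 0, 0, 0, 0], [-0.0004, -0.0024, 0, 0, 0, 0, 0], [-0.0003, -0.0024, 0, 0, 0, 0, 0], [-0.0002, -0.0025, 0, 0, 0, 0, 0], [-0.0002, -0.0024, 0, 0, 0, 0, 0], [-0.0001, -0.0025, 0, 0, 0, 0, 0], [0.0, -0.0024, 0, 0, 0, 0, 0]]]
[[[0.0001, -0.0024, 0, 0, 0, 0, 0], [0.0002, -0.0025, 0, 0, 0, 0, 0], [0.0003, -0.0024, 0, 0, 0, 0, 0], [0.0003, -0.0024, 0, 0, 0, 0, 0], [0.0005, -0.0024, 0, 0, 0, 0, 0], [0.0005, -0.0024, 0, 0, 0, 0, 0], [0.0006, -0.0024, 0, 0, 0, 0, 0], [0.0007, -0.0023, 0, 0, 0, 0, 0]]]
[[[0.0007, -0.0023, 0, 0, 0, 0, 0], [0.0009, -0.0023, 0, 0, 0, 0, 0], [0.0009, -0.0023, 0, 0, 0, 0, 0], [0.001, -0.0022, 0, 0, 0, 0, 0], [0.0011, -0.0022, 0, 0, 0, 0, 0], [0.0012, -0.0022, 0, 0, 0, 0, 0], [0.0012, -0.0021, 0, 0, 0, 0, 0], [0.0013, -0.002, 0, 0, 0, 0, 0]]]
[[[0.0014, -0.0021, 0, 0, 0, 0, 0], [0.0014, -0.0019, 0, 0, 0, 0, 0], [0.0015, -0.0019, 0, 0, 0, 0, 0], [0.0016, -0.0019, 0, 0, 0, 0, 0], [0.0017, -0.0018, 0, 0, 0, 0, 0], [0.0017, -0.0018, 0, 0, 0, 0, 0], [0.0017, -0.0017, 0, 0, 0, 0, 0], [0.0019, -0.0016, 0, 0, 0, 0, 0]]]
[[[0.0018, -0.0015, 0, 0, 0, 0, 0], [0.002, -0.0015, 0, 0, 0, 0, 0], [0.002, -0.0015, 0, 0, 0, 0, 0], [0.002, -0.0013, 0, 0, 0, 0, 0], [0.0021, -0.0013, 0, 0, 0, 0, 0], [0.0021, -0.0012, 0, 0, 0, 0, 0], [0.0022, -0.0011, 0, 0, 0, 0, 0], [0.0022, -0.0011, 0, 0, 0, 0, 0]]]
[[[0.0022, -0.001, 0, 0, 0, 0, 0], [0.0023, -0.0009, 0, 0, 0, 0, 0]]]
end cmd [ 0.53877 -0.04941] -511
```

>>> {"name": "apply_moves", "arguments": {
  "plan": [
    [[-0.0012,-0.0021,0,0,0,0,0],[-0.0011,-0.0022,0,0,0,0,0],[-0.0011,-0.0022,0,0,0,0,0],[-0.001,-0.0022,0,0,0,0,0],[-0.0009,-0.0023,0,0,0,0,0],[-0.0008,-0.0023,0,0,0,0,0],[-0.0007,-0.0023,0,0,0,0,0],[-0.0007,-0.0023,0,0,0,0,0]]
  ]
}}

```text
time_s: 22.45
tool_pos: [0.6302, -0.0788, 0.1989]
tcp_rot: [179.6, 0.0, 98.4]
contact_force: [8.8, 2.8, 1.6]
grip_width: 0.024
grasp_force: 35.0
```

```bash
python3 t.py
```

```text
phi -64.52940128255088 r 0.07011928010244342 tang 9.150705009590219 rad 1.2736014203193586
```

>>> {"name": "apply_moves", "arguments": {
  "plan": [
    [[-0.0006,-0.0024,0,0,0,0,0],[-0.0005,-0.0024,0,0,0,0,0],[-0.0004,-0.0024,0,0,0,0,0],[-0.0003,-0.0024,0,0,0,0,0],[-0.0002,-0.0025,0,0,0,0,0],[-0.0002,-0.0024,0,0,0,0,0],[-0.0001,-0.0025,0,0,0,0,0],[0,-0.0024,0,0,0,0,0]]
  ]
}}

```text
time_s: 23.25
tool_pos: [0.6119, -0.0844, 0.199]
tcp_rot: [179.5, 0.1, 98.3]
contact_force: [10.5, 0.0, 0.9]
grip_width: 0.0241
grasp_force: 34.9
```

```bash
python3 t.py
```

```text
phi -80.17644553033105 r 0.06996678349876734 tang 10.366748690068146 rad 1.7768118470106573
```

>>> {"name": "apply_moves", "arguments": {
  "plan": [
    [[0,-0.0012,0,0,0,0,0],[0.0001,-0.0012,0,0,0,0,0],[0.0001,-0.0012,0,0,0,0,0],[0.0001,-0.0013,0,0,0,0,0],[0.0001,-0.0012,0,0,0,0,0],[0.0002,-0.0012,0,0,0,0,0],[0.0002,-0.0012,0,0,0,0,0],[0.0002,-0.0012,0,0,0,0,0]]
  ]
}}

```text
time_s: 24.05
tool_pos: [0.6027, -0.0853, 0.199]
tcp_rot: [179.5, 0.1, 98.3]
contact_force: [13.2, -1.9, -2.3]
grip_width: 0.0236
grasp_force: 34.9
```

```bash
python3 t.py
```

```text
phi -87.81190127192147 r 0.0698833303996571 tang 13.157052374489943 rad 2.4286907405434484
```

>>> {"name": "apply_moves", "arguments": {
  "plan": [
    [[0.0001,-0.0005,0,0,0,0,0],[0.0001,-0.0005,0,0,0,0,0],[0.0001,-0.0005,0,0,0,0,0],[0.0001,-0.0005,0,0,0,0,0],[0.0001,-0.0005,0,0,0,0,0],[0.0001,-0.0005,0,0,0,0,0],[0.0001,-0.0005,0,0,0,0,0],[0.0001,-0.0005,0,0,0,0,0]]
  ]
}}

```text
time_s: 24.85
tool_pos: [0.5988, -0.0853, 0.199]
tcp_rot: [179.5, 0.2, 98.3]
contact_force: [14.3, -3.2, -1.9]
grip_width: 0.0239
grasp_force: 34.9
```

```bash
python3 t.py
```

```text
phi -91.00040618036559 r 0.06983929589703612 tang 14.32047078886152 rad 2.993908124261968
```

>>> {"name": "apply_moves", "arguments": {
  "plan": [
    [[0,0.001,0,0,0,0,0],[0,0,0,0,0,0,0.3],[0,0,0,0,0,0,0.5],[0,0,0,0,0,0,0.6],[0,0,0,0,0,0,0.6],[0,0,0,0,0,0,0.6],[0,0,-0.02,0,0,0,0.6],[0,0,-0.04,0,0,0,0.6]]
  ]
}}

```text
time_s: 25.65
tool_pos: [0.5939, -0.0843, 0.255]
tcp_rot: [-179.7, -0.1, 98.3]
contact_force: [0.5, 0.3, 0.3]
grip_width: 0.0512
grasp_force: 0.0
```

>>> {"name": "apply_moves", "arguments": {
  "plan": [
    [[0,0,-0.04,0,0,0,0.6],[0,0,-0.03,0,0,0,0.6],[0,0,0,0,0,0,0.6],[0,0,0,0,0,0,0.6],[0,0,0,0,0,0,0.6],[0,0,0,0,0,0,0.6],[0,0,0,0,0,0,0.6],[0,0,0,0,0,0,0.6]]
  ]
}}

```text
time_s: 26.45
tool_pos: [0.5953, -0.0845, 0.3266]
tcp_rot: [-179.9, -0.0, 98.3]
contact_force: [-0.4, -0.2, 0.5]
grip_width: 0.0513
grasp_force: 0.0
```

```bash
python3 - <<'E'
from h import *
o=env.get_obs();print(o["time_s"],o["tool_pos"],o["contact_force"])
w=env.get_image("wrist");a=env.get_image("scene");b=env.get_image("top")
print("knob",[(d["p"],np.round(atz(w,d["location"],.196,True)[:2],4).tolist()) for d in env.tip_of(w,"knob_mid")])
for n,im in(("scene",a),("top",b),("wrist",w)): print(n,[(round(d["p"],2),np.round(atz(im,d["location"],0,n=="wrist")[:2],4).tolist()) for d in env.tip_of(im,"pad")])
def crop(im,x,y,w_,h_): return cv2.resize(im["color"][y:y+h_,x:x+w_,::-1],(400,400),interpolation=2)
cv2.imwrite("pics/m6.png",np.hstack([crop(a,200,160,90,90),cv2.resize(w["color"][:,:,::-1],(400,400))]))
E
```

```text
26.45 [ 0.59526329 -0.08450437  0.32664417] [-0.39451387 -0.24660137  0.49071829]
knob [(0.79, [0.5972, -0.082]), (0.52, [0.5974, -0.0097])]
scene [(0.98, [0.5953, -0.0013]), (0.8, [0.774, -0.3732]), (0.66, [0.6884, 0.1926]), (0.61, [0.3885, -0.3684])]
top [(0.9, [0.6806, 0.1935]), (0.83, [0.771, -0.3807]), (0.64, [0.3689, -0.376]), (0.63, [0.6032, -0.0152])]
wrist [(0.64, [0.7722, -0.3806])]
```

View pics/m6.png

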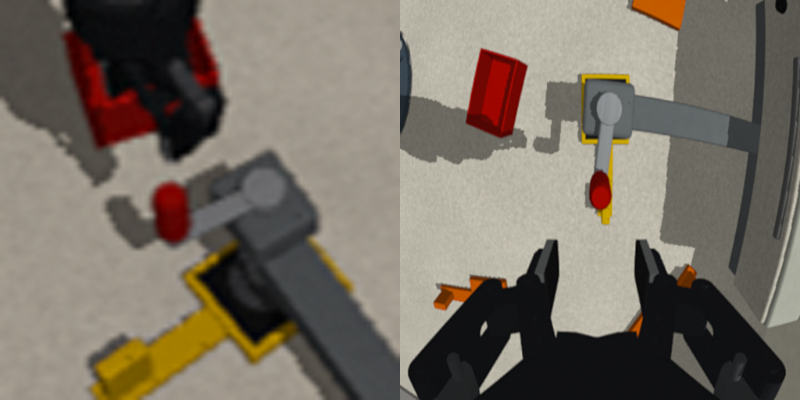

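The foot is on the centred pad, the knob has stayed at about -91°, and the gripper is clear above it.

```bash
python3 -c "
from rig import env
print(env.hand_in())"
```

```text
the job is handed in; nothing more can be done
None
```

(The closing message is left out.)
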